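Strip the reel dispenser bar

ROBOT

A 7-joint arm with a two-finger parallel gripper is mounted at the origin on a cart in front of the work surface, level with it; the furniture and walls round the work are solid. World frame = base frame: x ahead of the robot, y to its left, z up, the work surface at z = 0. Lengths are in m, angles in rad, forces in N, time in s.
With the tool pointing down it reaches from about 0.425 to 0.925 m from the base axis. Payload 6.8 kg.
Tool frame: the origin (TCP) lies at the very end of the fingers, on their centre line; the grasp point (between the pads) lies 19 mm behind it; z points along the fingers, y is the line along which they close (so a half turn about z gives the same grasp; the last joint's range is limited). The gripper opens to 85 mm and grips with 20 to 120 N. Pads are 22 mm wide; open, the fingers measure 114 mm over their backs; the gripper's body (76 mm by 85 mm) begins 54 mm behind the grasp point. The pads swing forward as they close: fully open they stand 13 mm farther back than shut.
Start: joints at [-1.42, 0.477, 0.022, 1.555, -0.011, 1.109, -0.083], TCP at [0.173, 0.653, 0.231] pointing down, gripper open.
Joint ranges: [-2.96, 2.96], [-0.34, 2.1], [-1.41, 1.46], [0.24, 2.44], [-1.37, 4.51], [0.17, 1.92], [-2.96, 2.96]. Speed limits (rad/s): [2.39, 2.39, 3.14, 3.14, 3.14, 3.14, 3.14].

INTERFACE

Orientations are given as a rotation vector (axis times angle).
In Python, from bench import get_obs, viewer, r gives the robot as it stands. The module is installed in compiled form; this text tells all that it offers.
- The arm moves only by the tool play_rows, never from a script. Its argument "commands" is a list that holds one entry, the list of rows, each a list of 5 numbers: the gripper's target within -1 to 1 (shut at 1, half-way at 0, fully open at -1), then the shift along the tool's x, y, z scaled (see below), then the turn about the tool's z scaled (see below). A call has 1 to 12 rows; each row is the pose to reach, as a shift and turn from the pose commanded when the call began, along the tool's axes at that moment; what a row does not reach only later rows make up. The controller multiplies each number of a shift by 0.2 m and each number of a turn by pi/2 rad. A row lasts 1/12 s, in which the tool goes at most 41.7 mm and 7.16 degrees, less where a joint would pass 70% of its speed; a pose out of reach is approached as far as the arm can. A call with a number of a shift or a turn outside -1 to 1 is refused whole. A call with a gripper value outside its range is refused whole. The fingers move at their own pace and stop on an object; "grip_force" is the grip in N (left out, the last holds). Time passes only in rows, so rows that repeat a pose let the fingers close. It gives the time, the measured TCP pose, the force, the opening and the grip force at its end, in the units of the state.
- get_obs(): the state, without advancing time (a new reading comes with each control period).
- viewer.grab_frame(name): name is "side" or "top" or "wrist"; returns a dict with "pixels" (384x512x3 uint8, red, green, blue), "fovy" (degrees; the focal length in pixels is half the picture's height over the tangent of half this angle, whatever the lens; pixels are square), "cx", "cy" (the principal point, pixels), "distortion" ([k1, k2, p1, p2, k3] as OpenCV has them; the pictures are not rectified), "world_to_cam" (4x4, takes a point from world to camera coordinates); the wrist camera has in their place "hand_eye" (4x4, takes a point from camera to tool coordinates, whose origin is the TCP and whose axes are the flange's). Camera axes: x right, y up, looking along -z (the intrinsics and any distortion apply to the point x, -y, -z); pixel columns grow to the right and rows downward; lengths in m; the calibration is good to about 2 mm. A picture is of the moment at which its call begins: read the wrist's pose just before it. There is no depth.
- r.hand_in(): hands the job in; it is judged then, once.
Trained networks look in a picture, given as the dict that the camera call returned (one of the last four; its "shot" number tells which), for a name from the list of things; names that differ only in an ending like _2 or _b are one class to them, and where a whole thing is asked for, a point or a joint stands for the part that bears it (a point fixed in the world has none). Each returns a list of dicts, best first, with "score" (0 to 1); they miss things now and then, are a little off and sometimes report something else, mostly with a low value. They report only what shows in the picture. A call takes as long as a camera call. They do not tell look-alikes from the thing itself.
- viewer.trace(picture, thing): "pixels" (384x512 bool, what is visible of it) and "rect" ([left, top, right, bottom] in pixels, round what is visible of it).
The state is a dict: "clock": time; "joints": joint angles; "qvel": joint speeds; "tau": joint torques, N m; "tcp_pos": TCP position; "orientation": TCP orientation; "contact_force": force on the tool from outside, world axes, zero at the start; "moment": the same for the moment, N m; "grip_width": finger opening in m; "gripper_force": force on a finger pad.
Only numpy, scipy, OpenCV 4.12 (cv2) and the standard library are available. Lean on these libraries where they do the work, as an engineer would, in place of code of your own. Each camera call takes 0.05 s, during which the arm holds its last target. There are 200 camera calls.

TASK

The pouch-reel dispenser is due for a reel change. First slide the black stop collar off the free end of the bar and set it down on the worktop, clear of the tray and the dispenser. Then push both part-used reels along the bar and off its end so that they drop into the steel tray and stay in it, without shoving the tray away or disturbing anything else.

Things in the scene. Friction and masses are not known exactly. Their poses are not given: they have to be found in the camera images.
- dispenser: Grey reel dispenser, fixed: foot plate 116 x 225 mm, 15 mm high (own y -75 to +150 mm), one upright at its left (+y) end, 64 mm wide with a rounded top 116 mm up, and a level round steel bar, 30 mm thick, that reaches out along its own -y. Origin on the worktop below the bar axis, z up. Bar axis 84 mm up, upright's face at y = +110 mm, bar's free end at y = -162 mm.
- bar_tip (a point): Centre of the bar's free end, on the bar axis, 84 mm above the worktop. Axes as the dispenser's: things come off toward its -y.
- bar_root (a point): On the bar axis at the upright's face, 272 mm from bar_tip. A 7 mm thick, 48 mm wide flange rings the bar here. At the start 54 to 64 mm of bar lie between the upright's face and the inner reel. The worktop to the left of the foot plate is bare for some 150 mm.
- collar: Black stop collar outside the reels (10 to 28 mm of bare bar between): block 50 mm wide (x), 28 thick (y, along the bar), 56 high (z), 155 g, 33 mm bore, red-capped spring plunger 15 mm above its top that grips the bar: it slides with 4 to 10 N. Origin at the centre of bore and block; stands on its flat foot, origin 28 mm up. Pinch it across the 50 mm.
- reel_blue: Part-used reel of pale blue film. Rigid hollow roll 90 mm across, 65 mm long, 38 mm through bore in a brown cardboard core, 130 to 235 g. Origin at its centre, y along its axis. Hangs loose on the 30 mm bar (axis 4 mm below the bar's) and slides with 1 to 3 N. Too wide to grip across; push its end face. The two reels hang one behind the other, in either order.
- reel_white: Part-used reel of white paper with a green band. Rigid hollow roll 90 mm across, 65 mm long, 38 mm through bore in a brown cardboard core, 130 to 235 g. Origin at its centre, y along its axis. Hangs loose on the 30 mm bar (axis 4 mm below the bar's) and slides with 1 to 3 N. Too wide to grip across; push its end face. The two reels hang one behind the other, in either order.
- tray: Stainless steel tray, loose, 420 g, 192 mm (x) by 292 mm (y, about along the bar), rim 26 mm high, 12 mm wide. Origin at the centre of its floor, on the worktop. It stands under and beyond the bar's free end; the hanging reels pass 9 mm above its rim.
- vial_red: The red-capped vial, a bystander behind the dispenser: leave it alone. 24 mm wide, 57 mm tall, origin at its foot.
- vial_green: The green-capped vial, a bystander behind the dispenser: leave it alone. 22 mm wide, 52 mm tall, origin at its foot.
- gauze: The gauze carton, a bystander to the right: leave it alone. 50 x 70 x 35 mm, origin at its underside.
Not all that is in view belongs to the job. There is more than one size of the collar; the one meant has the size given above.

How it is judged:
On the way:
1. the collar is off the bar and stands or lies released on the worktop, clear of tray and dispenser, while both reels still hang on the bar (height (world z) of collar below 0.036 m and linear speed of collar below 0.03 m/s and contact force between collar and the fingers below 0.05 N and contact force between collar and tray below 0.05 N and contact force between collar and dispenser below 0.05 N and (x of collar in the frame of tray above 0.1 m or x of collar in the frame of tray below -0.1 m or y of collar in the frame of tray above 0.15 m or y of collar in the frame of tray below -0.15 m) and x of reel_blue in the frame of dispenser between -0.02 and 0.02 m and y of reel_blue in the frame of dispenser between -0.155 and 0.11 m and z of reel_blue in the frame of dispenser between 0.07 and 0.092 m and x of reel_white in the frame of dispenser between -0.02 and 0.02 m and y of reel_white in the frame of dispenser between -0.155 and 0.11 m and z of reel_white in the frame of dispenser between 0.07 and 0.092 m), for 0.2 s.
At the end, for the whole second after the job is handed in: Collar at rest on the bare worktop (origin below 36 mm), outside the tray, touching neither tray nor dispenser; both reels at rest in the tray, centres within 75 (x) and 125 mm (y) of its middle and below 68 mm, off the dispenser; tray within 40 mm of its start (height (world z) of collar below 0.036 m and linear speed of collar below 0.03 m/s and contact force between collar and the fingers below 0.05 N and contact force between collar and tray below 0.05 N and contact force between each of collar, reel_blue, reel_white and dispenser below 0.05 N and (x of collar in the frame of tray above 0.1 m or x of collar in the frame of tray below -0.1 m or y of collar in the frame of tray above 0.15 m or y of collar in the frame of tray below -0.15 m) and x of reel_blue in the frame of tray between -0.075 and 0.075 m and y of reel_blue in the frame of tray between -0.125 and 0.125 m and z of each of reel_blue, reel_white in the frame of tray below 0.068 m and linear speed of each of reel_blue, reel_white below 0.05 m/s and x of reel_white in the frame of tray between -0.075 and 0.075 m and y of reel_white in the frame of tray between -0.125 and 0.125 m and distance of tray from where it was at the start of the episode below 0.04 m).
It fails at once if the red-capped vial is pushed more than 30 mm or knocked over (distance of vial_red from where it was at the start of the episode above 0.03 m or angle between vial_red's own z axis and vertical above 0.5 rad).
It fails at once if the green-capped vial is pushed more than 30 mm or knocked over (distance of vial_green from where it was at the start of the episode above 0.03 m or angle between vial_green's own z axis and vertical above 0.5 rad).
It fails at once if the gauze carton is pushed more than 30 mm or knocked over (distance of gauze from where it was at the start of the episode above 0.03 m or angle between gauze's own z axis and vertical above 0.5 rad).
It also fails if it takes over 64 s, if anything falls off the work surface, if the arm or the gripper's body presses on something with over 40 N, if the wrist force passes 120 N, or if a joint passes its speed limit or range.

## Working session

There is one attempt and no reset: what is moved stays moved. The work goes in short steps, Python scripts to look and compute and a tool call to move; the robot and the scene stay as the last step left them, time stands still between calls to the robot, and variables do not carry over. Pictures are saved under pics/ and viewed, at most 10 in all, crops included, and the job is handed in when it is done.

Besides the shell and the picture viewer there is one more tool, called after "Call:" by a JSON object that holds its "api" and its "payload". play_rows: Moves the arm, as the interface text tells. Shifts and turns lie within -1 to 1; 1 stands for 0.2 m of shift or pi/2 rad of turn. Its arguments: {"type":"object","properties":{"commands":{"type":"array","items":{"type":"array","items":{"type":"array","items":{"type":"number","minimum":-1,"maximum":1}}}},"grip_force":{"type":"number"}},"required":["commands"]}

```bash
mkdir -p pics
cat > h.py <<'E'
import numpy as np, cv2
from bench import get_obs, viewer, r
from scipy.spatial.transform import Rotation as R
def K(f):
    h=f["pixels"].shape[0]; fl=h/2/np.tan(np.radians(f["fovy"])/2)
    return np.array([[fl,0,f["cx"]],[0,fl,f["cy"]],[0,0,1.]])
def w2c(f,o=None):
    if "world_to_cam" in f: return np.array(f["world_to_cam"])
    T=np.eye(4); T[:3,:3]=R.from_rotvec(o["orientation"]).as_matrix(); T[:3,3]=o["tcp_pos"]
    return np.linalg.inv(T@np.array(f["hand_eye"]))
def proj(f,P,o=None):
    M=np.diag([1,-1,-1,1.])@w2c(f,o); rv=cv2.Rodrigues(M[:3,:3])[0]
    return cv2.projectPoints(np.array(P,float).reshape(-1,3),rv,M[:3,3],K(f),np.array(f["distortion"],float))[0].reshape(-1,2)
def unproj(f,px,z,o=None):
    M=np.diag([1,-1,-1,1.])@w2c(f,o)
    n=cv2.undistortPoints(np.array(px,float).reshape(-1,1,2),K(f),np.array(f["distortion"],float)).reshape(-1,2)
    d=np.c_[n,np.ones(len(n))]@M[:3,:3]; c=-M[:3,:3].T@M[:3,3]
    return c+d*((z-c[2])/d[:,2])[:,None]
def save(f,n,s=1): cv2.imwrite("pics/"+n,cv2.resize(f["pixels"][:,:,::-1],None,fx=s,fy=s))
E
python3 - <<'E'
from h import *
o=get_obs(); print(o["tcp_pos"],o["orientation"])
fs={}
for c in ("top","side"):
    f=viewer.grab_frame(c); save(f,c+"0.png",1.5)
    M=np.linalg.inv(w2c(f)); print(c,M[:3,3],-M[:3,2])
    for t in ("dispenser","collar","reel_blue","reel_white","tray","vial_red","vial_green","gauze"):
        for d in viewer.trace(f,t)[:3]:
            ys,xs=np.nonzero(d["pixels"]); print(c,t,round(d["score"],2),np.round(d["rect"]),np.round([xs.mean(),ys.mean()],1))
E
```

```text
[0.17259238 0.65191812 0.23027719] [-4.05337048e-01 -3.11520070e+00  3.05295253e-03]
top [ 0.30740359 -0.14482393  1.5661872 ] [ 0.18756748  0.01007818 -0.98220002]
top dispenser 0.84 [175. 187. 260. 221.] [202.8 205. ]
top collar 0.47 [244. 191. 250. 206.] [248.2 196.7]
top collar 0.39 [218. 230. 228. 243.] [224.5 235.6]
top reel_blue 0.95 [200. 186. 222. 209.] [209.2 198.8]
top reel_blue 0.31 [222. 184. 244. 213.] [231.1 197.7]
top reel_white 0.66 [221. 186. 244. 211.] [231.2 197.9]
top tray 0.68 [249. 177. 327. 231.] [290.5 202.7]
top vial_red 0.39 [153. 163. 159. 171.] [153.8 165.2]
top vial_green 0.64 [197. 185. 221. 211.] [209.5 199.2]
top vial_green 0.6 [250. 174. 329. 231.] [290.4 202.7]
top gauze 0.75 [352. 227. 377. 247.] [364.  237.5]
side [0.36870865 0.80295359 0.6090924 ] [ 0.19227879 -0.84485393 -0.49925014]
side dispenser 0.75 [202. 214. 265. 274.] [233.2 246.4]
side collar 0.73 [281. 222. 293. 237.] [286.7 228.4]
side collar 0.6 [242. 169. 258. 180.] [247.9 176.9]
side reel_blue 0.65 [220. 190. 258. 236.] [237.7 210.5]
side reel_white 0.93 [226. 179. 263. 204.] [245.4 189.2]
side tray 0.88 [225. 157. 288. 209.] [264.4 180.1]
side vial_red 0.5 [147. 272. 158. 293.] [152.5 281.6]
side vial_green 0.55 [158. 246. 167. 268.] [164.1 257.1]
side gauze 0.65 [296. 147. 315. 160.] [305.  152.3]
```

```bash
python3 -c "
import cv2
a=cv2.imread('pics/top0.png');b=cv2.imread('pics/side0.png')
a=cv2.resize(a[210:390,200:600],None,fx=1.9,fy=1.9)[:, :760];b=cv2.resize(b[200:460,180:520],(340,260))
cv2.imwrite('pics/m1.png',a);cv2.imwrite('pics/m2.png',cv2.resize(b,None,fx=2.2,fy=2.2))"
```

```text
(no output)
```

View pics/m1.png

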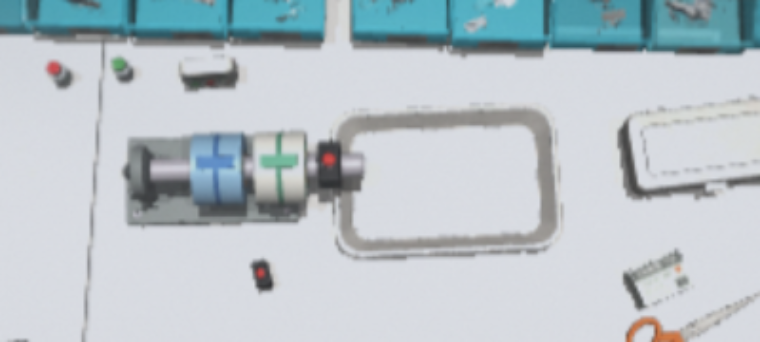

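View pics/m2.png

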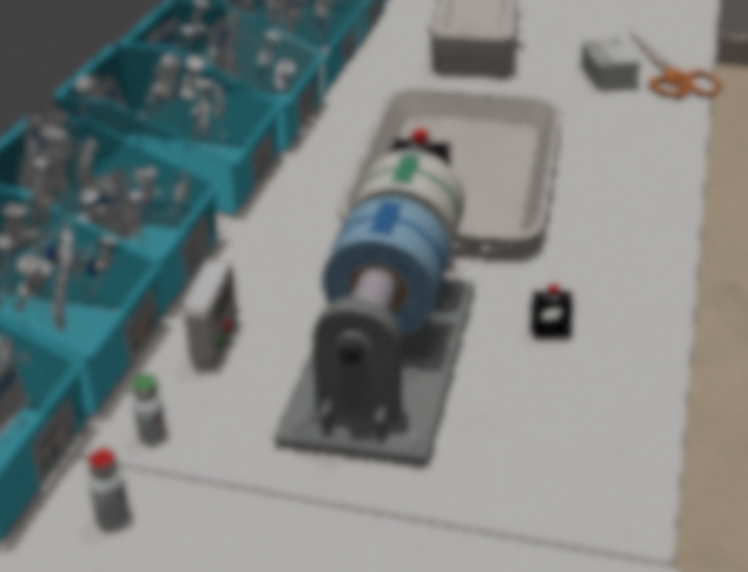

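Top crop: the dispenser's upright is at left (140,170), then blue reel (218,168), white reel (280,168), black collar with red plunger (329,160) and bar tip (365,167). The tray is at (447,180), and a smaller decoy collar stands at (262,275). The side crop agrees.

Run:
```python
from h import *
from scipy.optimize import least_squares
f=viewer.grab_frame("top"); g=viewer.grab_frame("side")
o=lambda p:[(p[0]/1.9+200)/1.5,(p[1]/1.9+210)/1.5]
s=lambda p:[(p[0]/2.2+180)/1.5,(p[1]/2.2+200)/1.5]
A=[((128,222),(-.058,.150,.015)),((303,220),(-.058,-.075,.015)),((364,167),(0,-.162,.084)),((128,139),(.058,.150,.015))]
B=[((428,463),(-.058,.150,0.0)),((472,283),(-.058,-.075,.015)),((277,443),(.058,.150,.0)),((355,305),(0,.130,.116))]
def W(v,P):
    c,q=np.cos(v[2]),np.sin(v[2]); P=np.array(P); return np.c_[v[0]+c*P[:,0]-q*P[:,1],v[1]+q*P[:,0]+c*P[:,1],P[:,2]]
def res(v):
    return np.r_[proj(f,W(v,[b for a,b in A]))-[o(a) for a,b in A], proj(g,W(v,[b for a,b in B]))-[s(a) for a,b in B]].ravel()
S=least_squares(res,[.55,0,0],loss="soft_l1"); print("disp",S.x,"\n",np.round(res(S.x).reshape(-1,2),1))
print("tip,root",W(S.x,[(0,-.162,.084),(0,.11,.084)]))
print("collar plunger z.127",unproj(f,[o((329,160))],.127), unproj(g,[s((420,135))],.127))
print("decoy",unproj(f,[o((262,275))],.04))
print("tray corners",unproj(f,[o(p) for p in((333,108),(338,252),(553,100),(560,245))],.026))
print("gauze, vials",unproj(f,[o(p) for p in((655,278),(58,78),(121,74),(208,72))],.02))
o_=get_obs();print(o_["clock"],R.from_rotvec(o_["orientation"]).as_matrix().round(3))
w=viewer.grab_frame("wrist");print(w["hand_eye"],w["fovy"])
```

```text
disp [0.57820078 0.02986084 0.05438932] 
 [[ 0.1  1.3]
 [-0.4  0.2]
 [ 1.2 -0.8]
 [ 0.4 -0.3]
 [ 0.5  0.4]
 [ 1.1 -3.3]
 [-1.1  0.2]
 [-0.6  0.9]]
tip,root [[ 0.5870075  -0.13189961  0.084     ]
 [ 0.5722209   0.13969818  0.084     ]]
collar plunger z.127 [[ 0.58361798 -0.08567228  0.127     ]] [[ 0.58167079 -0.07742805  0.127     ]]
decoy [[ 0.45021912 -0.00192304  0.04      ]]
tray corners [[ 0.67244841 -0.08461842  0.026     ]
 [ 0.48338794 -0.096735    0.026     ]
 [ 0.69012708 -0.37255832  0.026     ]
 [ 0.49930109 -0.38077772  0.026     ]]
gauze, vials [[ 0.46049087 -0.50310701  0.02      ]
 [ 0.70606775  0.28112874  0.02      ]
 [ 0.71345552  0.19778839  0.02      ]
 [ 0.7188608   0.08254169  0.02      ]]
1.0 [[-0.967  0.256 -0.   ]
 [ 0.256  0.967  0.   ]
 [ 0.     0.    -1.   ]]
[[ 1.30402465e-03  9.60340079e-01  2.78828321e-01  7.02231771e-02]
 [ 9.99998692e-01 -1.51898951e-03  5.54906213e-04 -2.54083321e-04]
 [ 9.56435973e-04  2.78827233e-01 -9.60340804e-01 -1.41490492e-01]
 [ 0.00000000e+00  0.00000000e+00  0.00000000e+00  1.00000000e+00]] 58.19380094242516
```

Call:
{"api": "play_rows", "payload": {"commands": [[[-1,-0.97,-1,0,0],[-1,-0.97,-1,0,0],[-1,-0.97,-1,0,0],[-1,-0.97,-1,0,0],[-1,-0.97,-1,0,0],[-1,-0.97,-1,0,0],[-1,-0.97,-1,0,0]]]}}

```text
clock: 1.63
tcp_pos: [0.3111, 0.4057, 0.2315]
orientation: [0.41, 3.114, -0.001]
contact_force: [0.6, -0.2, 0.1]
grip_width: 0.085
gripper_force: 0.0
```

Call:
{"api": "play_rows", "payload": {"commands": [[[-1,-0.97,-1,0,0],[-1,-0.97,-1,0,0],[-1,-0.97,-1,0,0],[-1,-0.97,-1,0,0],[-1,-0.97,-1,0,0],[-1,-0.97,-1,0,0],[-1,-0.97,-1,0,0]]]}}

```text
clock: 2.22
tcp_pos: [0.447, 0.1627, 0.2318]
orientation: [0.411, 3.113, 0.0]
contact_force: [0.1, 0.5, 0.1]
grip_width: 0.0856
gripper_force: 0.0
```

Call:
{"api": "play_rows", "payload": {"commands": [[[-1,-0.97,-1,0,0.8],[-1,-0.97,-1,0,0.8],[-1,-0.97,-1,0,0.8],[-1,-0.97,-1,0,0.8],[-1,-0.97,-1,0,0.8],[-1,-0.97,-1,0,0.8],[-1,-0.97,-1,0,0.8],[-1,-0.97,-1,0,0.8],[-1,-0.97,-1,0,0.8],[-1,-0.97,-1,0,0.8],[-1,-0.97,-1,0,0.8],[-1,-0.97,-1,0,0.8]]]}}

```text
clock: 3.22
tcp_pos: [0.5818, -0.0762, 0.2313]
orientation: [2.155, 2.286, -0.0]
contact_force: [0.4, 0.6, -0.0]
grip_width: 0.0851
gripper_force: 0.0
```

Run:
```python
from h import *
o=get_obs(); print(o["clock"],o["tcp_pos"],R.from_rotvec(o["orientation"]).as_matrix().round(3).tolist())
w=viewer.grab_frame("wrist");save(w,"w1.png",1.5)
print(proj(w,[(.583,-.083,.127),(.587,-.132,.084),(.587,-.132,.099)],o))
```

```text
3.2167 [ 0.58182334 -0.07621632  0.23125893] [[-0.059, 0.998, -0.0], [0.998, 0.059, -0.0], [-0.0, -0.0, -1.0]]
[[262.17588204 200.95152929]
 [263.32854364 238.45471738]
 [263.37941534 245.49064308]]
```

View pics/w1.png

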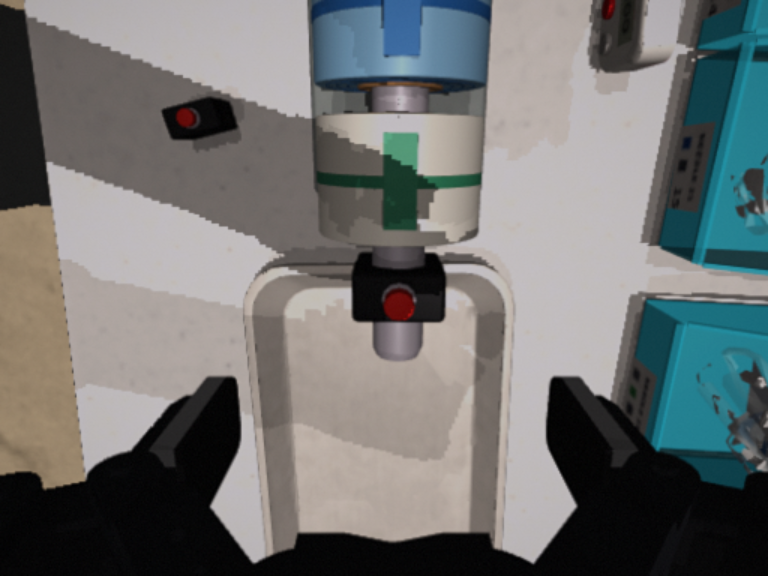

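Wrist view: the collar block spans (353–445, 252–322), with its plunger at (399,304). The bar tip's end is at (398,360), and bar shows between the reels at (400,98). The reels, tray and decoy are where expected.

Run:
```python
from h import *
o=get_obs(); w=viewer.grab_frame("wrist")
u=lambda p,z:unproj(w,[np.array(p)/1.5],z,o)[0].round(4)
a=u((400,98),.086);b=u((397.5,340),.086)
print("bar",a,b,"yaw",np.arctan2(-(a-b)[0],(a-b)[1]))
print("collar plunger",u((399,304),.125),"top near/far edge",u((399,322),.1),u((399,252),.112),"sides",u((353,290),.112),u((445,290),.112))
print("tip bottom",u((398,360),.08), "white near edge",u((399,245),.08),"tray left/right",u((262,480),.026),u((500,480),.026),"tray far edge",u((380,262),.026))
```

```text
bar [0.5805 0.0149 0.086 ] [ 0.5877 -0.1196  0.086 ] yaw 0.053480552297505764
collar plunger [ 0.586  -0.0847  0.125 ] top near/far edge [ 0.5874 -0.1032  0.1   ] [ 0.5846 -0.0609  0.112 ] sides [ 0.5618 -0.0827  0.112 ] [ 0.61   -0.0797  0.112 ]
tip bottom [ 0.5891 -0.1351  0.08  ] white near edge [ 0.5851 -0.0636  0.08  ] tray left/right [ 0.492  -0.2661  0.026 ] [ 0.6766 -0.2547  0.026 ] tray far edge [ 0.5741 -0.0869  0.026 ]
```

Call:
{"api": "play_rows", "payload": {"commands": [[[-1,-0.04,0.018,0,0.003],[-1,-0.04,0.018,0.2,0.003],[-1,-0.04,0.018,0.4,0.003],[-1,-0.04,0.018,0.6,0.003],[-1,-0.04,0.018,0.75,0.003],[-1,-0.04,0.018,0.82,0.003],[-1,-0.04,0.018,0.82,0.003],[0.4,-0.04,0.018,0.82,0.003],[0.4,-0.04,0.018,0.82,0.003],[0.4,-0.04,0.018,0.82,0.003],[0.4,-0.04,0.018,0.82,0.003],[0.4,-0.04,0.018,0.82,0.003]]], "grip_force": 50}}

```text
clock: 4.32
tcp_pos: [0.5865, -0.0846, 0.0688]
orientation: [2.164, 2.276, 0.002]
contact_force: [-1.7, -1.0, 4.0]
grip_width: 0.0495
gripper_force: 56.7
```

Call:
{"api": "play_rows", "payload": {"commands": [[[1,0,0,0,0],[1,0,0,0,0],[1,0,0,0,0],[1,0,0,0,0]]], "grip_force": 50}}

```text
clock: 4.65
tcp_pos: [0.5865, -0.0846, 0.0683]
orientation: [2.164, 2.276, 0.002]
contact_force: [-3.2, -1.4, 8.1]
grip_width: 0.0497
gripper_force: 57.1
```

Call:
{"api": "play_rows", "payload": {"commands": [[[1,-0.05,0,0,0],[1,-0.1,0,0,0],[1,-0.15,0,0,0],[1,-0.2,0,0,0],[1,-0.25,0,0,0],[1,-0.3,0,0,0],[1,-0.35,0,0,0],[1,-0.4,0,0,0],[1,-0.45,0,0,0],[1,-0.5,0,0,0],[1,-0.5,0,0,0]]]}}

```text
clock: 5.57
tcp_pos: [0.5905, -0.1876, 0.0674]
orientation: [2.167, 2.272, -0.002]
contact_force: [0.4, 0.3, -1.9]
grip_width: 0.0493
gripper_force: 56.3
```

Call:
{"api": "play_rows", "payload": {"commands": [[[1,-0.11,-0.86,0,0],[1,-0.11,-0.86,0,0],[1,-0.11,-0.86,0,0],[1,-0.11,-0.86,0,0],[1,-0.11,-0.86,0,0],[1,-0.11,-0.86,0,0],[1,-0.11,-0.86,0.1,0],[1,-0.11,-0.86,0.18,0],[1,-0.11,-0.86,0.22,0],[1,-0.11,-0.86,0.25,0],[1,-0.11,-0.86,0.265,0],[1,-0.11,-0.86,0.265,0]]]}}

```text
clock: 6.57
tcp_pos: [0.4205, -0.2148, 0.014]
orientation: [-2.164, -2.277, 0.0]
contact_force: [0.1, 0.9, -1.9]
grip_width: 0.0497
gripper_force: 56.2
```

Run:
```python
from h import *
o=get_obs(); print(o["tcp_pos"],o["contact_force"])
w=viewer.grab_frame("top");save({"pixels":w["pixels"][150:270,160:400]},"t2.png",3)
print(proj(w,[o["tcp_pos"]])-[160,150])
```

```text
[ 0.42045651 -0.21475593  0.01397802] [ 0.0781526   0.91305365 -1.92021287]
[[123.86295115  96.76989703]]
```

View pics/t2.png

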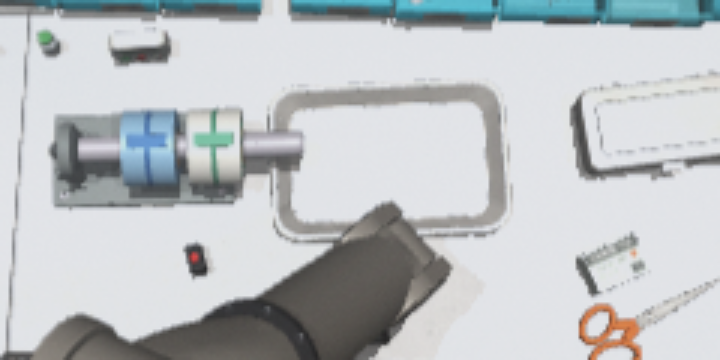

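Both reels still hang on the bar, the bar tip is bare and the tray hasn't moved. The arm hides the collar. I'll lower gently and release.

Call:
{"api": "play_rows", "payload": {"commands": [[[1,0,0,0.005,0],[1,0,0,0.01,0],[1,0,0,0.01,0]]], "grip_force": 30}}

```text
clock: 6.87
tcp_pos: [0.4208, -0.215, 0.013]
orientation: [2.164, 2.276, 0.001]
contact_force: [-1.1, 1.2, 3.2]
grip_width: 0.0498
gripper_force: 56.6
```

Call:
{"api": "play_rows", "payload": {"commands": [[[-0.45,0,0,0,0],[-0.45,0,0,0,0],[-0.45,0,0,0,0],[-0.45,0,0,0,0],[-0.45,0,0,-0.1,0],[-0.45,0,0,-0.25,0],[-0.45,0,0,-0.45,0],[-0.45,0,0,-0.65,0],[-0.45,0,0,-0.85,0],[-0.45,0,0,-0.85,0]]]}}

```text
clock: 7.7
tcp_pos: [0.4238, -0.2169, 0.1886]
orientation: [2.159, 2.269, 0.01]
contact_force: [1.0, -0.0, 0.1]
grip_width: 0.0617
gripper_force: 0.0
```

Run:
```python
from h import *
o=get_obs()
w=viewer.grab_frame("wrist")
d=viewer.trace(w,"collar")[:2]
for e in d: print(e["score"],e["rect"],unproj(w,[np.argwhere(e["pixels"]).mean(0)[::-1]],.04,o))
save(w,"w3.png",1)
```

```text
0.64 [227.1, 152.7, 286.1, 195.1] [[ 0.42085124 -0.21385368  0.04      ]]
```

View pics/w3.png

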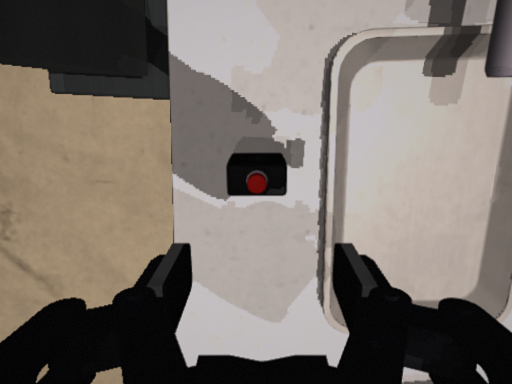

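The collar stands upright on the worktop (257,175), well clear of the tray edge at column 325. Next I go behind the inner reel.

Call:
{"api": "play_rows", "payload": {"commands": [[[-0.13,0.78,0.42,0,0],[-0.13,0.78,0.42,0,0],[-0.13,0.78,0.42,0,0],[-0.13,0.78,0.42,0,0],[-0.13,0.78,0.42,0,0],[-0.13,0.78,0.42,0,0]]]}}

```text
clock: 8.3
tcp_pos: [0.4967, -0.0505, 0.1805]
orientation: [-2.155, -2.283, 0.003]
contact_force: [-0.5, 0.4, 1.0]
grip_width: 0.0485
gripper_force: 0.0
```

Call:
{"api": "play_rows", "payload": {"commands": [[[-0.13,0.78,0.42,0,0],[-0.13,0.78,0.42,0,0],[-0.13,0.78,0.42,0,0],[-0.13,0.78,0.42,0,0],[-0.13,0.78,0.42,0,0],[-0.13,0.78,0.42,0,0],[-0.13,0.78,0.42,0,0]]]}}

```text
clock: 8.88
tcp_pos: [0.5713, 0.1038, 0.1808]
orientation: [-2.165, -2.276, 0.005]
contact_force: [0.9, -1.2, -0.5]
grip_width: 0.0481
gripper_force: 0.0
```

Run:
```python
from h import *
o=get_obs();print(o["tcp_pos"],R.from_rotvec(o["orientation"]).as_matrix().round(3).tolist())
w=viewer.grab_frame("wrist");save(w,"w4.png",1.5)
for e in viewer.trace(w,"reel_blue")[:1]: print(e["score"],e["rect"])
print(1.5*proj(w,[(.5757,.104,.084),(.573,.138,.116)],o))
```

```text
[0.57131936 0.10383135 0.18083319] [[-0.05, 0.999, -0.003], [0.999, 0.05, -0.002], [-0.002, -0.003, -1.0]]
0.62 [204.9, 204.9, 330.6, 329.8]
[[401.29972051 292.29084883]
 [400.30727492 233.72723205]]
```

View pics/w4.png

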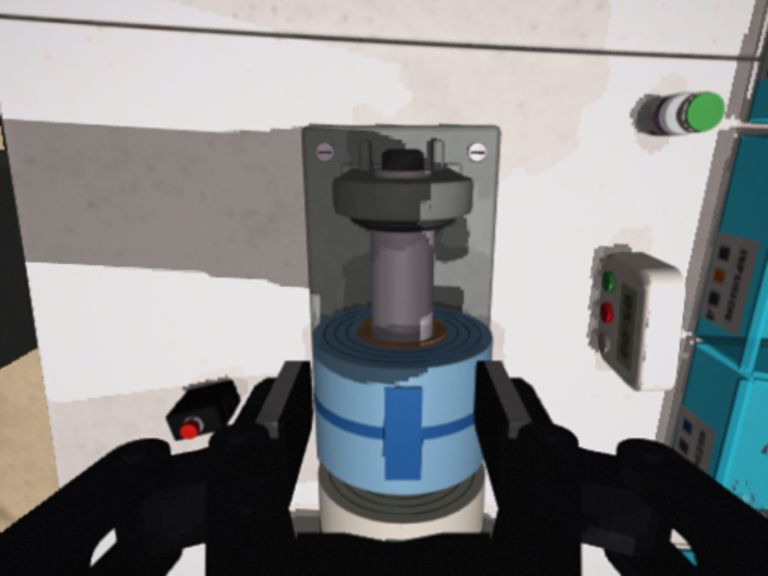

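Wrist view: bare bar runs from the flange (402,225) to the blue reel's face (402,335), and the planned entry point (401,292) lies midway. The bar is centred at column 402, so I shift 4 mm in x and descend.

Call:
{"api": "play_rows", "payload": {"commands": [[[-0.13,0,0.022,0,0],[-0.13,0,0.022,0.15,0],[-0.13,0,0.022,0.3,0],[-0.13,0,0.022,0.45,0],[-0.13,0,0.022,0.55,0],[-0.13,0,0.022,0.6,0],[-0.13,0,0.022,0.6,0]]]}}

```text
clock: 9.57
tcp_pos: [0.5752, 0.104, 0.0605]
orientation: [-2.165, -2.274, 0.006]
contact_force: [-0.2, -0.3, 0.4]
grip_width: 0.0483
gripper_force: 0.0
```

Call:
{"api": "play_rows", "payload": {"commands": [[[-0.13,-0.05,0,0,0],[-0.13,-0.1,0,0,0],[-0.13,-0.15,0,0,0],[-0.13,-0.2,0,0,0],[-0.13,-0.25,0,0,0],[-0.13,-0.3,0,0,0],[-0.13,-0.35,0,0,0],[-0.13,-0.4,0,0,0],[-0.13,-0.45,0,0,0],[-0.13,-0.5,0,0,0],[-0.13,-0.55,0,0,0],[-0.13,-0.6,0,0,0]]]}}

```text
clock: 10.57
tcp_pos: [0.5826, -0.0153, 0.0622]
orientation: [-2.164, -2.277, 0.0]
contact_force: [-0.2, 4.4, 2.2]
grip_width: 0.0482
gripper_force: 0.0
```

Call:
{"api": "play_rows", "payload": {"commands": [[[-0.13,-0.04,0,0,0],[-0.13,-0.08,0,0,0],[-0.13,-0.12,0,0,0],[-0.13,-0.15,0,0,0],[-0.13,-0.15,0,0,0],[-0.13,-0.15,0,0,0]]]}}

```text
clock: 11.07
tcp_pos: [0.5839, -0.0457, 0.0621]
orientation: [2.166, 2.275, -0.002]
contact_force: [-0.4, 0.1, 0.1]
grip_width: 0.048
gripper_force: 0.0
```

Run:
```python
from h import *
o=get_obs();print(o["tcp_pos"],o["contact_force"])
a=viewer.grab_frame("top");b=viewer.grab_frame("side")
A=cv2.resize(a["pixels"][160:250,180:340],None,fx=3.5,fy=3.5);B=cv2.resize(b["pixels"][140:230,200:360],None,fx=3.5,fy=3.5)
save({"pixels":np.vstack([A[:300],B[:300]])},"t5.png")
```

```text
[ 0.58388893 -0.04565898  0.06212087] [-0.41468642  0.05025127  0.11837563]
```

View pics/t5.png

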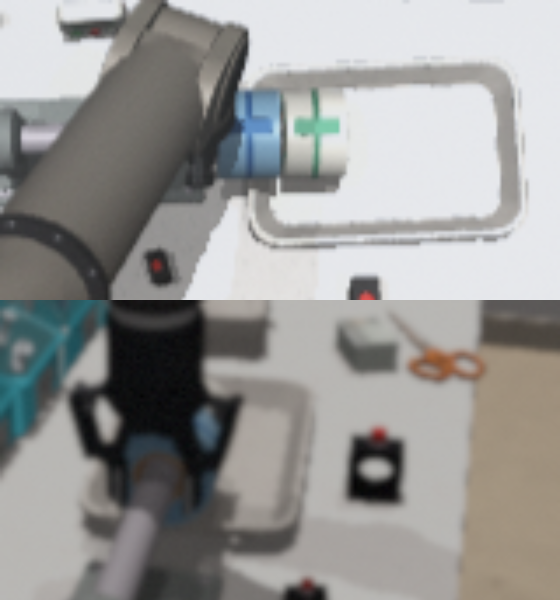

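The white reel is at (317,127) in the top crop, just ahead of the blue at (258,130). It may still be hanging, so I'll check its position.

Run:
```python
from h import *
a=viewer.grab_frame("top")
p=lambda q:[q[0]/3.5+180,q[1]/3.5+160]
for n,l,rr in(("white",(284,132),(347,132)),("blue",(225,135),(281,135))):
  for z in(.12,.085): print(n,z,unproj(a,[p(l),p(rr)],z)[:,:2].round(3).tolist())
  P=[(317,88),(317,176)] if n=="white" else [(258,91),(258,178)]
  print(" edges x at z.08/.045",[unproj(a,[p(q) for q in P],z)[:,0].round(3).tolist() for z in(.08,.045)])
```

```text
white 0.12 [[0.58, -0.129], [0.582, -0.191]]
white 0.085 [[0.587, -0.128], [0.589, -0.192]]
 edges x at z.08/.045 [[0.635, 0.543], [0.642, 0.549]]
blue 0.12 [[0.576, -0.07], [0.577, -0.126]]
blue 0.085 [[0.582, -0.068], [0.584, -0.125]]
 edges x at z.08/.045 [[0.63, 0.54], [0.638, 0.545]]
```

Call:
{"api": "play_rows", "payload": {"commands": [[[-0.13,-0.03,0,0,0],[-0.13,-0.06,0,0,0],[-0.13,-0.09,0,0,0],[-0.13,-0.12,0,0,0],[-0.13,-0.12,0,0,0],[-0.13,-0.12,0,0,0]]]}}

```text
clock: 11.72
tcp_pos: [0.5854, -0.0695, 0.0624]
orientation: [2.166, 2.275, -0.001]
contact_force: [-0.6, 0.7, 0.5]
grip_width: 0.048
gripper_force: 0.0
```

Run:
```python
from h import *
o=get_obs();print(o["tcp_pos"],o["contact_force"])
a=viewer.grab_frame("top");b=viewer.grab_frame("side");w=viewer.grab_frame("wrist")
A=cv2.resize(a["pixels"][160:250,200:340],None,fx=4,fy=4);B=cv2.resize(b["pixels"][140:220,200:300],None,fx=2.4,fy=2.4)
W=cv2.resize(w["pixels"],(320,240));C=np.zeros((240,560,3),np.uint8);C[:192,:240]=B;C[:,240:]=W
save({"pixels":np.vstack([A,C])},"t6.png")
```

```text
[ 0.5853755  -0.06950858  0.06235489] [-0.60235425  0.66776214  0.48408464]
```

View pics/t6.png

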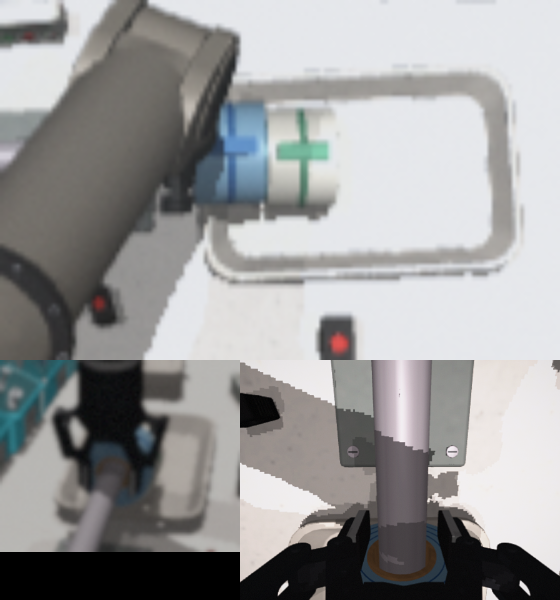

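The white reel has dropped into the tray just ahead of the blue one (crop 303,155, now lower than the blue). I'll keep pushing slowly.

Call:
{"api": "play_rows", "payload": {"commands": [[[-0.13,-0.03,0,0,0],[-0.13,-0.06,0,0,0],[-0.13,-0.09,0,0,0],[-0.13,-0.12,0,0,0],[-0.13,-0.15,0,0,0],[-0.13,-0.18,0,0,0],[-0.13,-0.21,0,0,0],[-0.13,-0.24,0,0,0],[-0.13,-0.27,0,0,0],[-0.13,-0.3,0,0,0],[-0.13,-0.33,0,0,0],[-0.13,-0.35,0,0,0]]]}}

```text
clock: 12.87
tcp_pos: [0.5889, -0.1392, 0.0623]
orientation: [2.165, 2.276, -0.0]
contact_force: [-0.0, 1.1, -0.4]
grip_width: 0.0485
gripper_force: 0.9
```

Run:
```python
from h import *
o=get_obs();print(o["tcp_pos"],o["contact_force"])
a=viewer.grab_frame("top");b=viewer.grab_frame("side");w=viewer.grab_frame("wrist")
A=cv2.resize(a["pixels"][160:250,200:340],None,fx=4,fy=4);B=cv2.resize(b["pixels"][140:220,200:300],None,fx=2.4,fy=2.4)
W=cv2.resize(w["pixels"],(320,240));C=np.zeros((240,560,3),np.uint8);C[:192,:240]=B;C[:,240:]=W
save({"pixels":np.vstack([A,C])},"t7.png")
```

```text
[ 0.5889117  -0.13922901  0.06232133] [-0.03850081  1.10749784 -0.37097417]
```

View pics/t7.png

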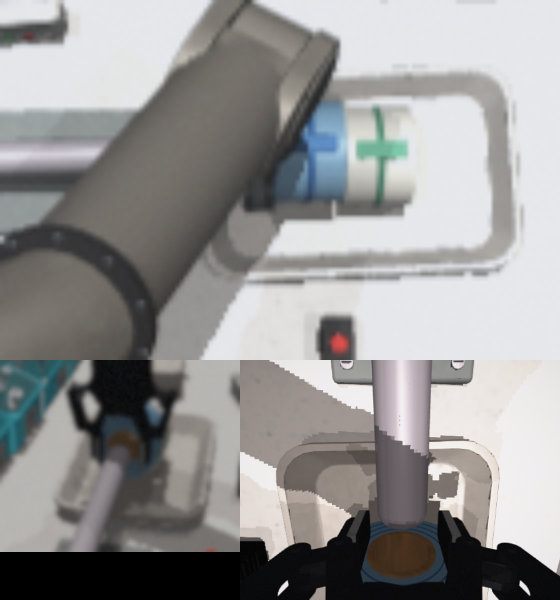

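Blue's rear face is just at the bar tip (wrist inset 390,525), with white ahead of it in the tray and the tray unmoved. A bit more push should clear it.

Call:
{"api": "play_rows", "payload": {"commands": [[[-0.13,-0.03,0,0,0],[-0.13,-0.06,0,0,0],[-0.13,-0.09,0,0,0],[-0.13,-0.12,0,0,0],[-0.13,-0.12,0,0,0],[-0.13,-0.12,0,0,0],[-0.13,-0.12,0,0,0]]]}}

```text
clock: 13.6
tcp_pos: [0.5901, -0.1623, 0.0622]
orientation: [2.165, 2.277, -0.0]
contact_force: [-0.4, 0.0, -0.0]
grip_width: 0.0483
gripper_force: 0.0
```

Call:
{"api": "play_rows", "payload": {"commands": [[[-0.13,0.05,0,0,0],[-0.13,0.1,0,0,0],[-0.13,0.1,0,-0.2,0],[-0.13,0.1,0,-0.4,0],[-0.13,0.1,0,-0.6,0],[-0.13,0.3,0,-0.7,0],[-0.13,0.5,0,-0.7,0],[-0.13,0.7,0,-0.7,0],[-0.13,0.7,0,-0.7,0]]]}}

```text
clock: 14.35
tcp_pos: [0.5832, -0.0098, 0.2023]
orientation: [-2.146, -2.289, -0.007]
contact_force: [1.3, 1.8, -0.7]
grip_width: 0.0484
gripper_force: 0.0
```

Run:
```python
from h import *
o=get_obs();print(o["tcp_pos"],o["contact_force"])
a=viewer.grab_frame("top");b=viewer.grab_frame("side");w=viewer.grab_frame("wrist")
A=cv2.resize(a["pixels"][160:250,200:340],None,fx=4,fy=4);B=cv2.resize(b["pixels"][140:220,200:300],None,fx=2.9,fy=3)
W=cv2.resize(w["pixels"],(270,202));C=np.zeros((240,560,3),np.uint8);C[:,:290]=B;C[:202,290:]=W
save({"pixels":np.vstack([A,C])},"t8.png")
def rect(f,n):
    for e in viewer.trace(f,n)[:1]: print(n,e["score"],e["rect"],np.argwhere(e["pixels"]).mean(0)[::-1])
for n in("reel_blue","reel_white","tray"):
    rect(a,n);rect(b,n)
for y in (-.17,-.235):
  for z in(.045,.08): print(y,z,proj(a,[(.589,y,z)]),proj(b,[(.589,y,z)]))
```

```text
[ 0.58315791 -0.00982459  0.20226196] [ 1.30268298  1.76288934 -0.65588437]
reel_blue 0.64 [269.6, 187.0, 291.7, 209.0] [281.75458716 198.99770642]
reel_blue 0.69 [240.8, 161.4, 269.8, 197.0] [255.91900312 176.24299065]
reel_white 0.74 [292.9, 183.6, 310.6, 211.5] [300.35340314 198.04450262]
reel_white 0.73 [248.0, 155.9, 273.9, 168.6] [264.20547945 160.73287671]
tray 0.74 [245.8, 176.8, 326.3, 229.9] [289.90458777 203.94547872]
tray 0.73 [224.2, 162.1, 290.1, 207.8] [260.24720424 186.81106533]
-0.17 0.045 [[272.70210919 199.49497546]] [[251.90018932 183.60658463]]
-0.17 0.08 [[272.90120536 197.71360479]] [[252.01340368 173.74750867]]
-0.235 0.045 [[290.51881536 199.9179481 ]] [[256.37397265 174.16760816]]
-0.235 0.08 [[291.12308253 198.14557525]] [[256.54740037 164.62920388]]
```

View pics/t8.png

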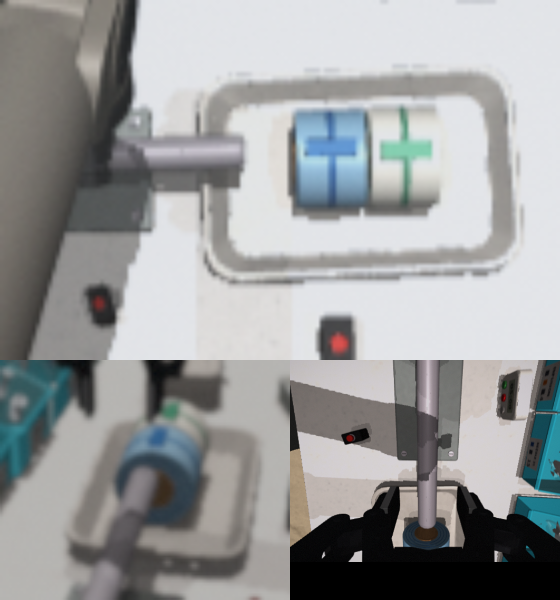

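Both reels lie in the tray (crop 330,158 and 405,155), clear of the bar tip (240,155). The collar stands outside the tray (338,338), and the tray hasn't moved. Handing in.

```bash
python3 -c "
from h import *
print(r.hand_in())"
```

```text
the job is handed in; nothing more can be done
None
```

The job is handed in (no verdict was returned): in the last pictures the collar stands on the bare worktop clear of the tray and dispenser, and both reels lie in the tray, off the bar, with the tray in place; the vials and gauze carton were not re-checked, though nothing was moved near them.

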